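# Check the notch of a drum shell with a tapered feeler blade

## Robot

A 7-joint arm with a two-finger parallel gripper is mounted at the origin on the work surface. World frame = base frame: x ahead of the robot, y to its left, z up, the work surface at z = 0. Lengths are in m, angles in degrees, forces in N, time in s.
With the tool pointing down it reaches from about 0.425 to 0.875 m from the base axis. Payload 4.7 kg.
Tool frame: the origin (TCP) lies midway between the tips of the shut fingers; the grasp point (between the pads) lies 19 mm behind it; z points along the fingers, y is the line along which they close (so a half turn about z gives the same grasp; the last joint's range is limited). The gripper opens to 87 mm and grips with 3 to 60 N. Pads are 19 mm wide; open, the fingers measure 117 mm over their backs; the gripper's body (75 mm by 190 mm) begins 51 mm behind the grasp point.
Start: joints at [-63.994, 18.392, -4.016, 83.108, 1.295, 78.541, -3.26], TCP at [0.277, 0.588, 0.223] pointing down, gripper open.
Joint ranges: [-163.93, 163.93], [-17.29, 119.83], [-79.2, 71.16], [3.27, 140.29], [-89.18, 269.18], [5.43, 117.66], [-154.24, 154.24]. Speed limits (degrees/s): [147.25, 147.25, 180, 180, 180, 180, 180].

## Interface

Orientations are given as [roll, pitch, yaw] about the fixed x, y, z axes, in that order (R = Rz(yaw) Ry(pitch) Rx(roll)).
In Python, from cell import env, viewer, boxes_of, masks_of gives the robot as it stands. The module is installed in compiled form; this text tells all that it offers.
- The arm moves only by the tool apply_moves, never from a script. Its argument "moves" is a list of rows, each a list of 7 numbers: the shift along the tool's x, y, z scaled (see below), then the turn, a rotation vector about the tool's x, y, z scaled (see below), then the opening, from 0 (shut) to 1 (fully open). A call has 1 to 20 rows; each row is the pose to reach, as a shift and turn from the pose commanded when the call began, along the tool's axes at that moment; what a row does not reach only later rows make up. The controller multiplies each number of a shift by 0.2 m and each number of a turn by 1.5 rad. A row lasts 1/10 s, in which the tool goes at most 50 mm and 8.59 degrees, less where a joint would pass 70% of its speed; a pose out of reach is approached as far as the arm can. A call with a number of a shift or a turn outside -1 to 1 is refused whole. A call with a gripper value outside its range is refused whole. The fingers move at their own pace and stop on an object; "grip_force" is the grip in N (left out, the last holds). Time passes only in rows, so rows that repeat a pose let the fingers close. It gives the time, the measured TCP pose, the force, the opening and the grip force at its end, in the units of the state.
- env.get_obs(): the state, without advancing time (a new reading comes with each control period).
- viewer.read_camera(name): name is "scene" or "top"; returns the picture (420x560x3 uint8, red, green, blue); there is no depth.
- viewer.get_calibration(name): a dict with "fov_y" (degrees; the focal length in pixels is half the picture's height over the tangent of half this angle, whatever the lens; pixels are square), "cx", "cy" (the principal point, pixels), "position" and "orientation" of the camera in the world. Camera axes: x right, y up, looking along -z (the intrinsics and any distortion apply to the point x, -y, -z); pixel columns grow to the right and rows downward; lengths in m; the calibration is good to about 2 mm. A picture is of the moment at which its call begins. get_calibration takes no time and is no camera call.
- env.sign_off(): hands the job in; it is judged then, once.
Trained networks look in the newest picture that a camera, given by its name, has taken for a name from the list of things; names that differ only in an ending like _2 or _b are one class to them, and where a whole thing is asked for, a point or a joint stands for the part that bears it (a point fixed in the world has none). Each returns a list of dicts, best first, with "conf" (0 to 1); they miss things now and then, are a little off and sometimes report something else, mostly with a low value. They report only what shows in the picture. A call takes as long as a camera call. They do not tell look-alikes from the thing itself.
- boxes_of(camera, target): "location" ([column, row] in pixels, amid what is visible of it).
- masks_of(camera, target): "pixels" (420x560 bool, what is visible of it) and "location" ([column, row] in pixels, amid what is visible of it).
The state is a dict: "time_s": time; "qpos": joint angles; "joint_velocities": joint speeds; "effort": joint torques, N m; "tool_pos": TCP position; "tool_rot": TCP orientation; "force": force on the tool from outside, world axes, zero at the start; "wrist_torque": the same for the moment, N m; "grip_width": finger opening in m; "grasp_force": force on a finger pad.
Only numpy, scipy, OpenCV 4.12 (cv2) and the standard library are available. Lean on these libraries where they do the work, as an engineer would, in place of code of your own. Each camera call takes 0.05 s, during which the arm holds its last target. There are 200 camera calls.

## Task

Set the steel check plate on the rim of the drum shell so that it sits seated and level between the lugs, and let go of it without dropping it. Then take the tapered feeler blade by its upright tab and slide it, tip first, flat along the floor of the notch in the rim and under the plate until it drags snugly between plate and notch, without prising the plate up. Finish while still holding the blade there, and leave everything else on the bench where it lies.

Things in the scene. Friction and masses are not known exactly. Their poses are not given: they have to be found in the camera images.
- drum: Fixed upright wooden drum shell, 154 mm outside, 130 mm inside, empty, on a 175 mm square, 12 mm thick board. Origin: centre of the board's underside, z up. Flat rim 100 mm above origin. Around it five round-topped steel lug posts, 10 mm thick, tops at 109 mm, axes 82.5 mm from the centre, at 55, 125 and 180 degrees from the notch (plate play 3.5 mm).
- drum_rim (a point): Centre of the drum's mouth, at rim height; axes as the drum's.
- drum_notch (a point): The notch in the drum's rim, on its -x side: 46 mm wide, 7 mm deep, right through the 12 mm wall, above a 44 mm wide steel bracket on the wall. This point is the middle of its level floor at the shell's outer face, 77 mm from the drum's axis, 93 mm above the bench. Axes as the drum's: +x points into the drum (the way the blade goes in), z up.
- plate: Loose steel check plate: disc 148 mm across, 5 mm thick, 0.6 to 0.83 kg; round wooden knob at its centre, 26 mm across, from 5 to 38 mm above the underside. Origin: centre of the underside, z up. Starts flat on the bench. Seated, its underside is at rim height, its edge about 3 mm inside the shell's outer face. Only its weight holds it: about half of it lifts one edge.
- blade: Loose steel feeler blade 125 x 20 mm, 0.13 kg, flat underside. Origin: on the underside below the middle of the tab; +x to the tip, z up. 2 mm thick at the tip (x = 110 mm), 1 mm more per 12 mm back, up to 8.2 mm at 75 mm from the tip, then 8 mm, to x = -15 mm. Upright wooden tab: 30 mm along x, 12 mm across y, from 8 to 48 mm above the underside.
- blade_tip (a point): Middle of the blade's tip edge, on the underside, 110 mm from its origin; axes as the blade's. In the 7 mm gap the blade becomes snug with the tip about 60 mm past the plate's edge (63 mm past drum_notch, give or take 4); pushed farther it lifts the plate's edge 1 mm per 12 mm.
- mallet: Bystander, to be left alone: wooden beater, 190 mm stick with a 28 mm rubber ball; origin near its middle, at bench level.
- clave: Bystander, to be left alone: dark wooden stick 160 x 22 x 22 mm; origin near its middle, at bench level.
- shaker: Bystander, to be left alone: closed cylindrical can 50 mm across, 85 mm tall; origin near its middle, at bench level.
- woodblock: Bystander, to be left alone: slotted wooden block 50 x 110 x 40 mm; origin near its middle, at bench level.
- hoop: Bystander, to be left alone: brass ring 64 mm across, 14 mm tall; origin near its middle, at bench level.
- drumkey: Bystander, to be left alone: T-shaped steel drum key about 60 mm long; origin near its middle, at bench level.
- small_lid: Bystander, to be left alone: plain wooden disc 96 mm across, 12 mm thick, without a knob (not the check plate); origin near its middle, at bench level.
- driver: Bystander, to be left alone: screwdriver; origin near its middle, at bench level.
Mind the look-alikes: they are no part of the job. There is more than one size of the blade; the one meant has the size given above.

How it is judged (in metres and radians):
On the way, in this order (a step that is already met when the one before it is completed fails the run):
1. the check plate sits seated and level on the rim, let go, with the blade not yet under it (horizontal distance between plate and drum_rim below 0.007 m and angle between plate's own z axis and vertical below 0.012 rad and z of plate in the frame of drum between 0.0985 and 0.1018 m and contact force between plate and drum above 0.5 N and contact force between the arm and plate below 0.1 N and x of blade_tip in the frame of drum_notch below 0 m), for 0.2 s.
2. the held blade's tip has entered the notch, under the seated plate (horizontal distance between plate and drum_rim below 0.007 m and angle between plate's own z axis and vertical below 0.012 rad and z of plate in the frame of drum between 0.0985 and 0.1018 m and contact force between plate and drum above 0.5 N and contact force between the arm and plate below 0.1 N and y of blade_tip in the frame of drum_notch between -0.016 and 0.016 m and z of blade_tip in the frame of drum_notch between -0.004 and 0.005 m and angle between the x axis of blade and the x axis of drum, either way round below 0.2 rad and contact force between the fingers and blade above 2 N and x of blade_tip in the frame of drum_notch above 0.015 m), for 0.1 s.
At the end, for the whole second after the job is handed in: Plate untouched on the rim: within 7 mm of centre, 0.012 rad of level, -1.5 to +1.8 mm of rim height. Blade held at rest in the fingers, along the notch within 0.2 rad and 16 mm, tip 45-83 mm past the shell face, within 5 mm of floor height, pressing plate and notch over 0.5 N each (horizontal distance between plate and drum_rim below 0.007 m and angle between plate's own z axis and vertical below 0.012 rad and z of plate in the frame of drum between 0.0985 and 0.1018 m and contact force between each of plate, blade and drum above 0.5 N and contact force between the arm and plate below 0.1 N and y of blade_tip in the frame of drum_notch between -0.016 and 0.016 m and z of blade_tip in the frame of drum_notch between -0.004 and 0.005 m and angle between the x axis of blade and the x axis of drum, either way round below 0.2 rad and contact force between the fingers and blade above 2 N and x of blade_tip in the frame of drum_notch between 0.045 and 0.083 m and contact force between blade and plate above 0.5 N and linear speed of each of blade, plate below 0.01 m/s and height (world z) of blade above 0.08 m); the arm keeps its last pose, push and grip.
It fails at once if the plate is dropped: out of the fingers more than 12 mm above the rim (contact force between each of the fingers, the arm and plate below 0.05 N and height (world z) of plate above 0.112 m).
It fails at once if a bystander is moved more than 30 mm (distance of any of mallet, clave, shaker, woodblock, hoop, drumkey, small_lid, driver from where it was at the start of the episode above 0.03 m).
It also fails if it takes over 70 s, if anything falls off the work surface, if the arm or the gripper's body presses on something with over 40 N, if the wrist force passes 120 N, or if a joint passes its speed limit or range.

## Working session

There is one attempt and no reset: what is moved stays moved. The work goes in short steps, Python scripts to look and compute and a tool call to move; the robot and the scene stay as the last step left them, time stands still between calls to the robot, and variables do not carry over. Pictures are saved under pics/ and viewed, at most 10 in all, crops included, and the job is handed in when it is done.

Besides the shell and the picture viewer there is one more tool, called after "Emit:" by a JSON object that holds its "method" and its "body". apply_moves: Moves the arm, as the interface text tells. Shifts and turns lie within -1 to 1; 1 stands for 0.2 m of shift or 1.5 rad of turn. Its arguments: {"type":"object","properties":{"moves":{"type":"array","items":{"type":"array","items":{"type":"number","minimum":-1,"maximum":1}}},"grip_force":{"type":"number"}},"required":["moves"]}

```bash
mkdir -p pics
python3 - <<'E'
from cell import env, viewer, boxes_of, masks_of
import cv2
o=env.get_obs();print({k:o[k] for k in("time_s","tool_pos","tool_rot","grip_width","force")})
for n in("scene","top"):
    im=viewer.read_camera(n);cv2.imwrite(f"pics/{n}0.png",im[:,:,::-1]);print(n,viewer.get_calibration(n))
    for t in("drum","plate","blade","small_lid","drum_notch"):
        try:print(t,[(round(b["conf"],2),[round(float(v),1) for v in b["location"]]) for b in boxes_of(n,t)])
        except Exception as e:print(t,e)
E
```

```text
{'time_s': 0.0, 'tool_pos': array([0.2765255 , 0.58765001, 0.22145732]), 'tool_rot': array([-1.79893654e+02,  8.14147557e-03,  1.54808950e+02]), 'grip_width': 0.08712445920477008, 'force': array([ 0.27269866, -0.3132665 ,  0.42657905])}
scene {'fov_y': 45.85677672077701, 'cx': 265.6723844537293, 'cy': 207.02817361175727, 'position': array([ 1.08129209, -0.81182662,  1.18444722]), 'orientation': array([40.33463366,  0.56511326, 31.61700223])}
drum [(0.69, [269.7, 201.6])]
plate [(0.76, [192.9, 288.2])]
blade [(0.52, [272.3, 133.9])]
small_lid [(0.55, [134.7, 322.5]), (0.47, [268.4, 200.8])]
drum_notch [(0.76, [269.2, 199.0])]
top {'fov_y': 49.30604451222426, 'cx': 276.4386096142508, 'cy': 216.82051497103527, 'position': array([ 0.51875793, -0.00820791,  1.24087628]), 'orientation': array([  2.32138515,   0.91415629, -88.45119614])}
drum [(0.62, [264.7, 219.4])]
plate [(0.86, [393.4, 234.0]), (0.49, [362.7, 182.6])]
blade [(0.7, [122.9, 234.0]), (0.53, [158.5, 282.6])]
small_lid [(0.89, [459.3, 266.3]), (0.15, [177.8, 226.0])]
drum_notch [(0.7, [286.7, 287.7]), (0.58, [264.6, 222.8])]
```

View pics/scene0.png

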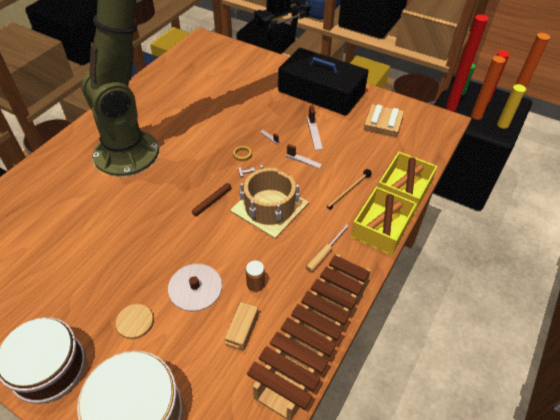

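View pics/top0.png

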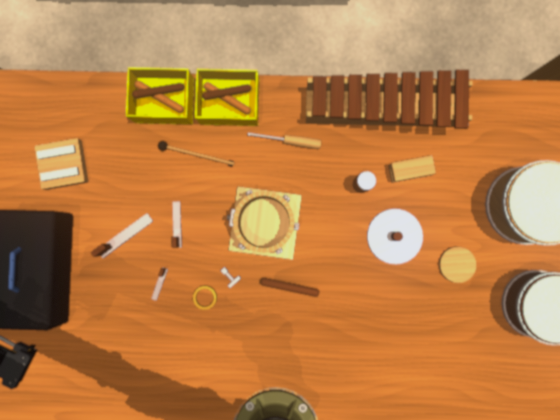

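The scene holds three blades: long at top (122,236), medium at (177,224) and small at (160,283). The medium one is about 45 px, which is about 125 mm. The plate with its knob is at top (395,236), and the plain lid at (459,265) is its look-alike. The drum is at (264,222). Next is a close crop to check the blade choice and find the notch.

Run:
```python
import cv2,numpy as np
a=cv2.imread("pics/top0.png")[180:300,100:310];b=cv2.imread("pics/scene0.png")[100:240,225:335]
a=cv2.resize(a,(0,0),fx=2.5,fy=2.5,interpolation=cv2.INTER_CUBIC)  # 525x300
a=cv2.resize(cv2.imread("pics/top0.png")[180:300,140:305],(0,0),fx=2.4,fy=2.4,interpolation=3)
a=cv2.resize(cv2.imread("pics/top0.png")[185:265,165:305],(0,0),fx=5.7,fy=5.7,interpolation=3)[:456]
cv2.imwrite("pics/c1.png",a)
b=cv2.resize(b,(0,0),fx=4.2,fy=4.2,interpolation=3);cv2.imwrite("pics/c2.png",b)
```

```text
(no output)
```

View pics/c1.png

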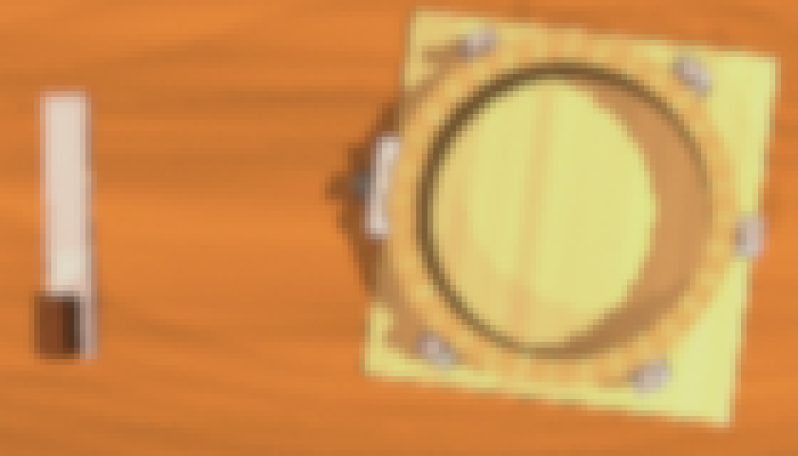

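View pics/c2.png

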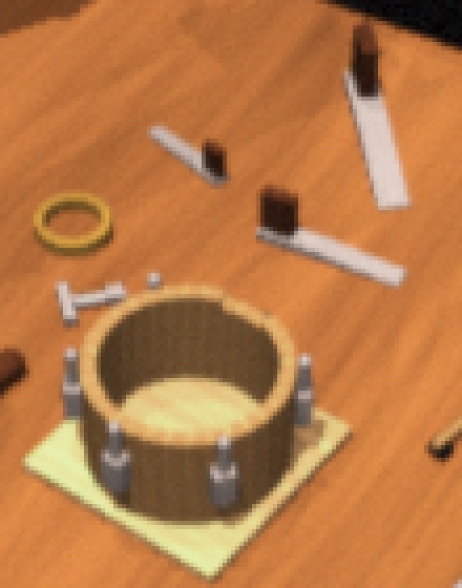

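The medium blade at top (177,224) is the right one: about 46 px long, with its tab at the low end (175,242) and its tip toward +x. The notch and bracket are on the drum's left side at top (232,218). The five lugs are visible in both views. Next I fit the poses.

```bash
cat > h.py <<'E'
from cell import env, viewer, boxes_of, masks_of
import numpy as np, cv2
from scipy.optimize import least_squares
from scipy.spatial.transform import Rotation as R
def proj(cam,P):
    c=viewer.get_calibration(cam);f=210/np.tan(np.radians(c["fov_y"]/2))
    q=(np.atleast_2d(P)-c["position"])@R.from_euler("xyz",c["orientation"],degrees=True).as_matrix()
    return np.c_[c["cx"]+f*q[:,0]/-q[:,2],c["cy"]-f*q[:,1]/-q[:,2]]
def ray(cam,px,z):
    c=viewer.get_calibration(cam);f=210/np.tan(np.radians(c["fov_y"]/2))
    px=np.atleast_2d(px).astype(float)
    d=np.c_[(px[:,0]-c["cx"])/f,-(px[:,1]-c["cy"])/f,-np.ones(len(px))]@R.from_euler("xyz",c["orientation"],degrees=True).as_matrix().T
    return c["position"]+d*((z-c["position"][2])/d[:,2])[:,None]
def pose2(p,L): # p=x,y,yaw(deg)
    return R.from_euler("z",p[2],degrees=True).apply(L)+[p[0],p[1],0]
E
python3 - <<'E'
from h import *
ang=np.radians([55,125,180,-125,-55])+np.pi
lug=np.c_[.0825*np.cos(ang),.0825*np.sin(ang),np.full(5,.107)]
# drum: yaw ~ -90. +55 from notch
h=.0875;cor=np.array([[-h,-h,.012],[-h,h,.012],[h,h,.012],[h,-h,.012]])
T=np.array([[165,185]])+(np.array([[438,350],[652,376],[750,235],[692,72],[480,42]])+.0)/5.7
Tc=np.array([[165,185]])+np.array([[365,375],[415,10],[778,58],[730,425]])/5.7
S=np.array([[225,100]])+np.array([[154,276],[72,352],[114,428],[224,440],[304,358]])/4.2
Sc=np.array([[225,100]])+np.array([[352,428],[210,577],[25,463]])/4.2
L=np.vstack([lug])
def fT(p):return np.r_[(proj("top",pose2(p,lug))-T).ravel(),(proj("top",pose2(p,cor))-Tc).ravel()]
def fS(p):return np.r_[(proj("scene",pose2(p,lug))-S).ravel(),(proj("scene",pose2(p,cor[[1,2,3]]))-Sc).ravel()]
for n,f in(("top",fT),("scene",fS),("both",lambda p:np.r_[fT(p),fS(p)])):
    s=least_squares(f,[.5,.03,-95],x_scale=[.01,.01,1],loss="soft_l1");print("drum",n,s.x.round(4));print(f(s.x).reshape(-1,2).round(1).tolist())
# plate by mask contour
for cam in("top","scene"):
    im=viewer.read_camera(cam)
    m=masks_of(cam,"plate")[0];M=m["pixels"].astype(np.uint8);print(cam,m["conf"],M.sum())
    c=max(cv2.findContours(M,0,1)[0],key=len)[:,0,:]
    c=cv2.convexHull(c)[:,0,:]
    w=ray(cam,c,.005)[:,:2]
    s=least_squares(lambda p:np.hypot(*(w-p[:2]).T)-p[2],[*w.mean(0),.074],loss="soft_l1",f_scale=.002);print("plate circ",s.x.round(4),np.abs(s.fun).max().round(4))
    for m in masks_of(cam,"blade"):
        M=m["pixels"].astype(np.uint8);print("blade",round(m["conf"],2),m["location"],M.sum(),cv2.minAreaRect(np.argwhere(M)[:,::-1].astype(np.float32)))
# knob dark pixels
    g=im.astype(int).max(2)
    u,v=proj(cam,[*s.x[:2],.03])[0].round().astype(int)
    k=np.argwhere(g[v-12:v+13,u-12:u+13]<110)[:,::-1]+[u-12,v-12];print("knob dark",len(k),k.mean(0),k.min(0),k.max(0),"exp base/top",proj(cam,[[*s.x[:2],.005],[*s.x[:2],.038]]).round(1).tolist())
E
```

```text
drum top [ 5.50900e-01  4.17000e-02 -9.60626e+01]
[[-0.4, -0.0], [-0.1, 0.5], [0.4, 0.0], [0.1, -0.2], [-0.5, 0.1], [-0.2, 0.1], [-0.1, -0.3], [0.5, -0.2], [0.4, 0.0]]
drum scene [ 5.5760e-01  4.1300e-02 -9.6188e+01]
[[-0.1, 0.3], [-0.2, 0.2], [0.1, -0.4], [0.1, 0.2], [0.2, 0.4], [0.3, -0.3], [0.3, -0.1], [-0.9, -0.5]]
drum both [ 5.53100e-01  4.18000e-02 -9.59262e+01]
[[-0.4, -0.9], [-0.1, -0.4], [0.4, -1.0], [-0.0, -1.2], [-0.6, -0.8], [-0.1, -0.6], [-0.2, -1.0], [0.5, -1.1], [0.5, -0.9], [-1.3, -0.3], [-1.4, -0.4], [-1.0, -1.0], [-1.1, -0.5], [-1.0, -0.4], [-0.9, -1.1], [-0.7, -0.8], [-2.0, -1.1]]
top 0.61 2394
plate circ [ 0.5259 -0.3065  0.0738] 0.0025
blade 0.84 [122.7, 236.1] 682 ((121.49998474121094, 237.5), (11.92605209350586, 69.06017303466797), 56.30992889404297)
blade 0.73 [159.7, 285.1] 220 ((159.20001220703125, 283.4000244140625), (6.957010746002197, 32.88768768310547), 18.434947967529297)
blade 0.72 [178.4, 226.3] 384 ((176.5, 224.0), (46.0, 9.0), 90.0)
knob dark 16 [392.25   235.8125] [391 233] [393 239] exp base/top [[394.8, 235.7], [397.8, 235.7]]
scene 0.95 2034
plate circ [ 0.5294 -0.311   0.0749] 0.002
blade 0.7 [298.4, 161.2] 261 ((301.73077392578125, 158.65382385253906), (38.551666259765625, 12.480754852294922), 33.6900634765625)
blade 0.63 [271.6, 134.2] 90 ((270.6885070800781, 136.07376098632812), (18.565349578857422, 7.170065879821777), 39.80556869506836)
blade 0.59 [314.7, 130.2] 386 ((312.5716857910156, 128.04904174804688), (44.29067611694336, 11.05731201171875), 79.3803482055664)
knob dark 82 [194.52439024 283.82926829] [190 278] [199 289] exp base/top [[194.4, 286.8], [193.0, 280.3]]
```

Emit:
{"method": "apply_moves", "body": {"moves": [[-0.91,-0.5,-0.1,0,0,0.754,1],[-0.91,-0.5,-0.1,0,0,0.754,1],[-0.91,-0.5,-0.1,0,0,0.754,1],[-0.91,-0.5,-0.1,0,0,0.754,1],[-0.91,-0.5,-0.1,0,0,0.754,1],[-0.91,-0.5,-0.1,0,0,0.754,1],[-0.91,-0.5,-0.1,0,0,0.754,1],[-0.91,-0.5,-0.1,0,0,0.754,1],[-0.91,-0.5,-0.1,0,0,0.754,1]]}}

```text
time_s: 1.8
tool_pos: [0.3989, 0.4202, 0.2427]
tool_rot: [180.0, -0.0, 90.0]
force: [-0.6, -0.4, -0.3]
grip_width: 0.0869
grasp_force: 0.0
```

Emit:
{"method": "apply_moves", "body": {"moves": [[-0.91,0.3,0,0,0,0,1],[-0.91,0.3,0,0,0,0,1],[-0.91,0.3,0,0,0,0,1],[-0.91,0.3,0,0,0,0,1]]}}

```text
time_s: 2.2
tool_pos: [0.4597, 0.2352, 0.2429]
tool_rot: [180.0, 0.0, 90.0]
force: [1.3, -0.1, 1.0]
grip_width: 0.0872
grasp_force: 0.0
```

Emit:
{"method": "apply_moves", "body": {"moves": [[-0.91,0.3,0,0,0,0,1],[-0.91,0.3,0,0,0,0,1],[-0.91,0.3,0,0,0,0,1],[-0.91,0.3,0,0,0,0,1]]}}

```text
time_s: 2.6
tool_pos: [0.5194, 0.053, 0.243]
tool_rot: [179.9, 0.0, 90.0]
force: [0.5, 0.3, -0.1]
grip_width: 0.0864
grasp_force: 0.0
```

Emit:
{"method": "apply_moves", "body": {"moves": [[-0.91,0,0,0,0,0,1],[-0.91,0,0,0,0,0,1],[-0.91,0,0,0,0,0,1],[-0.91,0,0,0,0,0,1]]}}

```text
time_s: 3.0
tool_pos: [0.5182, -0.1304, 0.2431]
tool_rot: [179.9, 0.1, 89.9]
force: [1.1, 0.9, 0.3]
grip_width: 0.0873
grasp_force: 0.0
```

Emit:
{"method": "apply_moves", "body": {"moves": [[-0.91,0,0.5,0,0,0,1],[-0.91,0,0.5,0,0,0,1],[-0.91,0,0.5,0,0,0,1],[-0.91,0,0.5,0,0,0,1],[-0.91,0,0.5,0,0,0,1]]}}

```text
time_s: 3.5
tool_pos: [0.5149, -0.3136, 0.1396]
tool_rot: [-179.7, 0.2, 89.7]
force: [-0.6, -0.1, -0.2]
grip_width: 0.087
grasp_force: 0.0
```

Run:
```python
from h import *
o=env.get_obs();p=o["tool_pos"];print(o["time_s"],p)
ims=[]
for cam in("top","scene"):
    im=viewer.read_camera(cam)
    u,v=proj(cam,p)[0].round().astype(int);print(cam,u,v)
    f=cv2.resize(np.ascontiguousarray(im[v-50:v+50,u-65:u+65,::-1]),(0,0),fx=4,fy=4,interpolation=3)
    q=(proj(cam,[p,p+[.0435,0,0],p-[.0435,0,0]])-[u-65,v-50])*4+1.5
    for a in q: cv2.drawMarker(f,tuple(int(t) for t in a),(0,255,0),0,14,1)
    ims.append(f)
cv2.imwrite("pics/g1.png",cv2.resize(np.hstack(ims),(800,308)))
```

```text
3.5 [ 0.51488217 -0.31358129  0.13960289]
top 411 240
scene 183 257
```

View pics/g1.png

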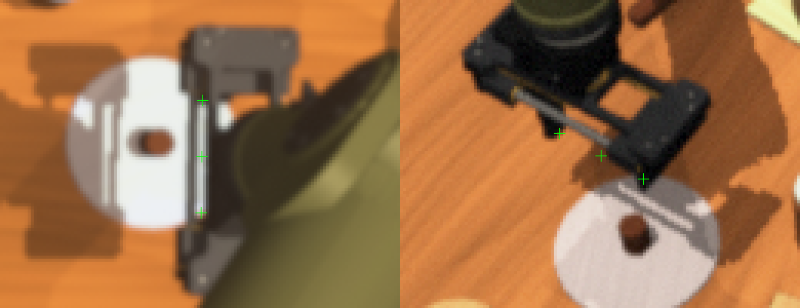

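The gripper sits beside and above the plate. The knob is at about (155,142) in the left crop and (635,232) in the right. The projected fingertips agree with the picture to within about 1 px. Now I descend and close.

Emit:
{"method": "apply_moves", "body": {"moves": [[0.02,0.06,0.2,0,0,0,1],[0.02,0.06,0.4,0,0,0,1],[0.02,0.06,0.55,0,0,0,1],[0.02,0.06,0.63,0,0,0,1],[0.02,0.06,0.635,0,0,0,1],[0.02,0.06,0.635,0,0,0,1]]}}

```text
time_s: 4.2
tool_pos: [0.5322, -0.3034, 0.017]
tool_rot: [179.9, 0.0, 90.1]
force: [0.7, -0.8, 0.3]
grip_width: 0.087
grasp_force: 0.0
```

Emit:
{"method": "apply_moves", "body": {"moves": [[-0.028,-0.025,0.03,0,0,0,1],[-0.028,-0.025,0.03,0,0,0,1],[-0.028,-0.025,0.03,0,0,0,0],[-0.028,-0.025,0.03,0,0,0,0],[-0.028,-0.025,0.03,0,0,0,0],[-0.028,-0.025,0.03,0,0,0,0],[-0.028,-0.025,0.03,0,0,0,0],[-0.028,-0.025,0.03,0,0,0,0]], "grip_force": 40}}

```text
time_s: 5.0
tool_pos: [0.5259, -0.3094, 0.0095]
tool_rot: [-180.0, -0.0, 90.0]
force: [0.7, -0.8, 0.1]
grip_width: 0.0469
grasp_force: 0.0
```

Emit:
{"method": "apply_moves", "body": {"moves": [[0,0,0,0,0,0,0],[0,0,0,0,0,0,0],[0,0,0,0,0,0,0],[0,0,0,0,0,0,0],[0,0,0,0,0,0,0],[0,0,0,0,0,0,0],[0,0,0,0,0,0,0]]}}

```text
time_s: 5.7
tool_pos: [0.5262, -0.3093, 0.0096]
tool_rot: [180.0, -0.0, 90.0]
force: [0.6, 0.2, -1.4]
grip_width: 0.0251
grasp_force: 40.0
```

Emit:
{"method": "apply_moves", "body": {"moves": [[0,0,-0.1,0,0,0,0],[0,0,-0.25,0,0,0,0],[0,0,-0.4,0,0,0,0],[0,0,-0.55,0,0,0,0],[0,0,-0.65,0,0,0,0],[0,0,-0.7,0,0,0,0],[0,0,-0.7,0,0,0,0]]}}

```text
time_s: 6.4
tool_pos: [0.5255, -0.3095, 0.1497]
tool_rot: [-180.0, -0.0, 90.0]
force: [0.1, -0.4, -6.6]
grip_width: 0.0251
grasp_force: 40.0
```

Emit:
{"method": "apply_moves", "body": {"moves": [[0.1,0,0,0,0,0,0],[0.25,0,0,0,0,0,0],[0.4,0.02,0,0,0,0,0],[0.55,0.04,0,0,0,0,0],[0.7,0.07,0,0,0,0,0],[0.8,0.07,0,0,0,0,0],[0.87,0.07,0,0,0,0,0],[0.87,0.07,0,0,0,0,0]]}}

```text
time_s: 7.2
tool_pos: [0.5386, -0.132, 0.1472]
tool_rot: [-179.8, -0.1, 90.3]
force: [-0.2, 0.8, -6.0]
grip_width: 0.0252
grasp_force: 40.0
```

Emit:
{"method": "apply_moves", "body": {"moves": [[0.1,0,0,0,0,0,0],[0.25,0,0,0,0,0,0],[0.4,0.02,0,0,0,0,0],[0.55,0.04,0,0,0,0,0],[0.7,0.06,0,0,0,0,0],[0.8,0.065,0,0,0,0,0],[0.87,0.065,0,0,0,0,0],[0.87,0.065,0,0,0,0,0],[0.87,0.065,0,0,0,0,0]]}}

```text
time_s: 8.1
tool_pos: [0.5526, 0.0366, 0.149]
tool_rot: [-179.9, 0.1, 89.9]
force: [0.4, -0.5, -6.1]
grip_width: 0.0256
grasp_force: 40.0
```

Run:
```python
from h import *
o=env.get_obs();p=o["tool_pos"];print(o["time_s"],p,o["tool_rot"],o["force"],o["grip_width"])
D=dict(top=(.5509,.0417,-96.06),scene=(.5576,.0413,-96.19))
ims=[]
t=np.linspace(0,2*np.pi,200);zp=p[2]-.0046
ang=np.radians([55,125,180,-125,-55])+np.pi
lug=np.c_[.0825*np.cos(ang),.0825*np.sin(ang),np.full(5,.107)]
for cam in("top","scene"):
    im=viewer.read_camera(cam);cv2.imwrite(f"pics/{cam}_raw2.png",im[:,:,::-1])
    d=D[cam];u,v=proj(cam,[d[0],d[1],.1])[0].round().astype(int)
    f=cv2.resize(np.ascontiguousarray(im[v-50:v+50,u-48:u+48,::-1]),(0,0),fx=4.16,fy=4.16,interpolation=3)
    for r,z,c in((.074,zp,(0,255,0)),):
        q=(proj(cam,np.c_[d[0]+r*np.cos(t),d[1]+r*np.sin(t),0*t+z])-[u-48,v-50])*4.16+1.6
        cv2.polylines(f,[q.round().astype(np.int32)],True,c,1)
    for a in (proj(cam,pose2(d,lug))-[u-48,v-50])*4.16+1.6: cv2.drawMarker(f,tuple(int(x) for x in a),(255,0,255),0,10,1)
    ims.append(f)
    for m in masks_of(cam,"plate")[:1]:
        c=cv2.convexHull(max(cv2.findContours(m["pixels"].astype(np.uint8),0,1)[0],key=len))[:,0,:]
        w=ray(cam,c,zp)[:,:2]
        s=least_squares(lambda q:np.hypot(*(w-q[:2]).T)-.074,w.mean(0),loss="soft_l1",f_scale=.002);print(cam,m["conf"],m["pixels"].sum(),s.x,np.abs(s.fun).max())
cv2.imwrite("pics/g2.png",np.hstack(ims))
```

```text
8.1 [0.55258756 0.03660788 0.14902667] [-1.79949447e+02  9.86217661e-02  8.99243462e+01] [ 0.40256678 -0.48806078 -6.07951371] 0.02563389232340224
top 0.57 395 [0.55126221 0.03967079] 0.013705149493306742
scene 0.79 1093 [0.554421  0.0322222] 0.02545312590184535
```

View pics/g2.png

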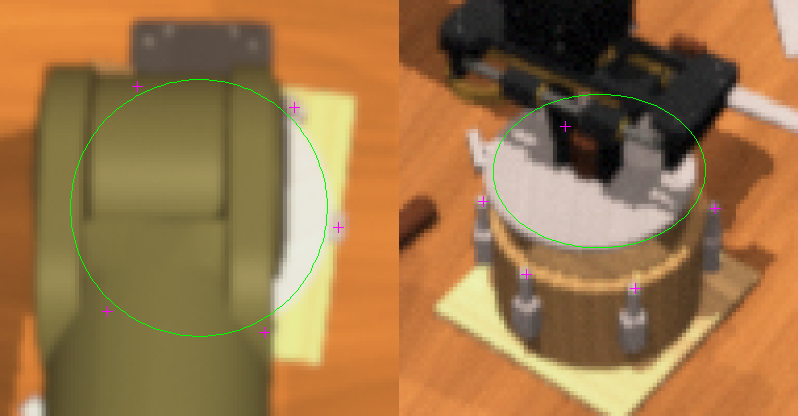

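The scene view (right half) shows the plate over the drum about 2 px left of its target circle: its left edge is at 484 against 493 wanted. The top view (left half) is mostly hidden by the arm, but the plate's right edge at 326 agrees with the target. I shift the plate, lower it to just above the lugs and measure its arc precisely.

Emit:
{"method": "apply_moves", "body": {"moves": [[0.02,0.007,0.03,0,0,0,0],[0.02,0.007,0.07,0,0,0,0],[0.02,0.007,0.1,0,0,0,0],[0.02,0.007,0.115,0,0,0,0],[0.02,0.007,0.115,0,0,0,0],[0.02,0.007,0.115,0,0,0,0],[0.02,0.007,0.115,0,0,0,0]]}}

```text
time_s: 9.0
tool_pos: [0.5546, 0.0426, 0.1269]
tool_rot: [180.0, -0.0, 90.0]
force: [0.5, -0.4, -8.0]
grip_width: 0.0249
grasp_force: 40.0
```

```bash
cat > see.py <<'E'
from h import *
import sys
o=env.get_obs();p=o["tool_pos"];print(o["time_s"],p,o["tool_rot"],o["force"],o["grip_width"])
D=dict(top=(.5509,.0417,-96.06),scene=(.5576,.0413,-96.19))
t=np.radians(np.arange(0,360,3));zp=p[2]-.0046
ims=[]
for cam in("top","scene"):
    im=viewer.read_camera(cam);cv2.imwrite(f"pics/{cam}_{sys.argv[1]}.png",im[:,:,::-1])
    d=D[cam];u,v=proj(cam,[d[0],d[1],.1])[0].round().astype(int)
    f=cv2.resize(np.ascontiguousarray(im[v-50:v+50,u-48:u+48,::-1]),(0,0),fx=4.16,fy=4.16,interpolation=3)
    # radial scan: saturation step from white plate to anything else, on top surface edge
    sat=(im.astype(np.float32).max(2)-im.astype(np.float32).min(2));val=im.astype(np.float32).max(2)
    rr=np.arange(.060,.090,.0005);ctr=np.array(d[:2])
    for it in range(4):
        pts=[]
        for a in t:
            n=np.array([np.cos(a),np.sin(a)])
            q=proj(cam,np.c_[ctr+rr[:,None]*n,np.full(len(rr),zp)]).astype(np.float32)
            s=cv2.remap(sat,q[:,0],q[:,1],1)[0] if 0 else np.array(cv2.remap(sat,q[None,:,0],q[None,:,1],1))[0]
            b=np.array(cv2.remap(val,q[None,:,0],q[None,:,1],1))[0]
            if b[:10].mean()<150 or s[:10].max()>45: continue
            w=np.where(s>55)[0]
            if len(w): pts.append([*(ctr+rr[w[0]]*n),zp])
        pts=np.array(pts)
        if len(pts)<6: print(cam,"few",len(pts));break
        s=least_squares(lambda c:np.hypot(*(pts[:,:2]-c).T)-.074,ctr,loss="soft_l1",f_scale=.001)
        ctr=s.x
    if len(pts)>=6: print(cam,len(pts),"plate",s.x.round(4),"minus drum",(s.x-d[:2]).round(4),"res",np.abs(s.fun).mean().round(4))
    for a in (proj(cam,pts)-[u-48,v-50])*4.16+1.6 if len(pts) else []: cv2.circle(f,tuple(int(x) for x in a),2,(0,0,255),-1)
    ims.append(f)
cv2.imwrite(f"pics/v_{sys.argv[1]}.png",np.hstack(ims))
E
python3 see.py 3
```

```text
9.0 [0.5545893 0.0425904 0.126927 ] [ 1.79957966e+02 -1.07143834e-02  8.99994470e+01] [ 0.48276924 -0.44896715 -8.03627963] 0.024921183974053567
top 31 plate [0.5513 0.0455] minus drum [0.0004 0.0038] res 0.0001
scene 69 plate [0.5572 0.0395] minus drum [-0.0004 -0.0018] res 0.0008
```

View pics/v_3.png

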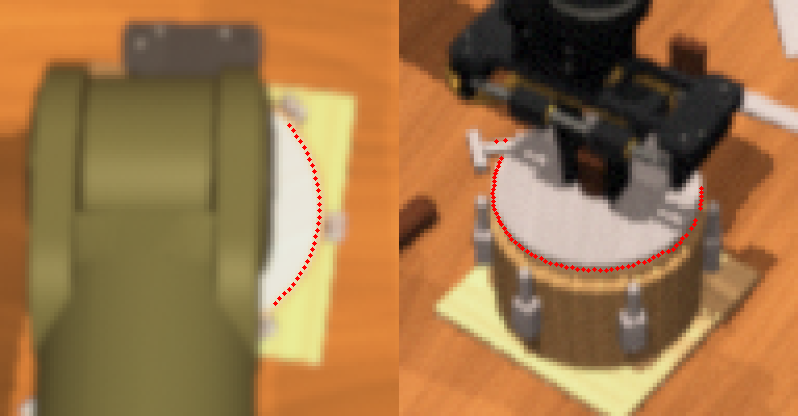

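The scene view shows the plate concentric with the lugs, about 2 mm toward -y. The top view puts it about 1–3 mm toward +y. I split the difference and lower it while watching the force.

Emit:
{"method": "apply_moves", "body": {"moves": [[-0.006,0.001,0.015,0,0,0,0],[-0.006,0.001,0.03,0,0,0,0],[-0.006,0.001,0.04,0,0,0,0],[-0.006,0.001,0.05,0,0,0,0],[-0.006,0.001,0.06,0,0,0,0],[-0.006,0.001,0.065,0,0,0,0],[-0.006,0.001,0.065,0,0,0,0]]}}

```text
time_s: 9.8
tool_pos: [0.5544, 0.0414, 0.1134]
tool_rot: [-180.0, 0.0, 90.0]
force: [-0.6, -0.5, -5.6]
grip_width: 0.0251
grasp_force: 40.0
```

Emit:
{"method": "apply_moves", "body": {"moves": [[0,0,0.006,0,0,0,0],[0,0,0.011,0,0,0,0],[0,0,0.015,0,0,0,0],[0,0,0.018,0,0,0,0],[0,0,0.018,0,0,0,0]]}}

```text
time_s: 10.3
tool_pos: [0.5544, 0.0414, 0.1099]
tool_rot: [-180.0, -0.0, 90.0]
force: [-0.8, 0.8, -5.7]
grip_width: 0.0252
grasp_force: 40.0
```

Emit:
{"method": "apply_moves", "body": {"moves": [[0,0,0.002,0,0,0,0],[0,0,0.004,0,0,0,0],[0,0,0.006,0,0,0,0],[0,0,0.006,0,0,0,0],[0,0,0.006,0,0,0,0]]}}

```text
time_s: 10.8
tool_pos: [0.5546, 0.0414, 0.1096]
tool_rot: [180.0, -0.0, 90.0]
force: [-4.9, 0.2, 4.4]
grip_width: 0.0247
grasp_force: 40.0
```

The plate rests on the rim: the underside is at 0.100 m and the force rose from -6 to +4 N. I release it.

Emit:
{"method": "apply_moves", "body": {"moves": [[0,0,0.004,0,0,0,0.4],[0,0,0.004,0,0,0,0.5],[0,0,0.002,0,0,0,0.7],[0,0,0,0,0,0,1],[0,0,0,0,0,0,1],[0,0,0,0,0,0,1],[0,0,0,0,0,0,1],[0,0,0,0,0,0,1]], "grip_force": 10}}

```text
time_s: 11.6
tool_pos: [0.5545, 0.0414, 0.1087]
tool_rot: [180.0, -0.0, 90.0]
force: [-0.4, 1.2, -0.3]
grip_width: 0.0809
grasp_force: 0.0
```

Emit:
{"method": "apply_moves", "body": {"moves": [[0,0,-0.1,0,0,0,1],[0,0,-0.3,0,0,0,1],[0,0,-0.5,0,0,0,1],[0,0,-0.7,0,0,0,1],[0,0,-0.7,0,0,0,1]]}}

```text
time_s: 12.1
tool_pos: [0.5578, 0.0414, 0.2549]
tool_rot: [179.4, -0.2, 90.0]
force: [0.3, -0.6, 0.1]
grip_width: 0.0869
grasp_force: 0.0
```

Run:
```python
from h import *
# white/brown edges, finer: use the clicked points of the crops
M=np.array([[.110,.010,.002],[.110,-.010,.002],[-.015,-.010,.008],[0,0,.048]])
T=np.array([165,185])+np.array([[42,93],[88,93],[95,356],[51.5,324.5]])/5.7
Ms=np.array([[.110,.010,.002],[.110,-.010,.001],[-.015,-.010,.006],[0,0,.048]])
S=np.array([225,100])+np.array([[406,268],[399,285],[258,235],[281,193]])/4.2
out=[]
for cam,P,m in(("top",T,M),("scene",S,Ms)):
    f=lambda p:(proj(cam,pose2(p,m))-P).ravel()
    s=least_squares(f,[.47,.27,0],x_scale=[.01,.01,1]);print(cam,s.x.round(4),s.fun.reshape(-1,2).round(1).tolist());out.append(s.x)
print("mean",np.mean(out,0)); p=env.get_obs();print(p["tool_pos"],p["qpos"].round(1))
```

```text
top [0.4936 0.2777 4.4879] [[0.4, 0.3], [-0.4, -0.1], [-0.1, -0.3], [0.1, 0.1]]
scene [0.4998 0.2775 5.4307] [[0.6, 0.1], [0.0, 0.1], [-0.4, -0.3], [-0.3, 0.1]]
mean [0.49669213 0.2776042  4.95932769]
[0.55779045 0.04144979 0.25494444] [-37.3   6.2  33.1  95.1  -3.5  79.1  -3.8]
```

```bash
python3 see.py 4
```

```text
12.1 [0.55779045 0.04144979 0.25494444] [ 1.79403254e+02 -1.61412813e-01  8.99876329e+01] [ 0.26844404 -0.55818422  0.0560641 ] 0.08691636563185116
top 25 plate [0.5472 0.0478] minus drum [-0.0037  0.0061] res 0.0007
scene few 1
```

Emit:
{"method": "apply_moves", "body": {"moves": [[0.25,-0.05,0,0,0,-1,0.6],[0.5,-0.1,0,0,0,-1,0.6],[0.75,-0.15,0,0,0,-1,0.6],[1,-0.2,0,0,0,-1,0.6],[1,-0.3,0,0,0,-1,0.6],[1,-0.3,0,0,0,-1,0.6],[1,-0.3,0,0,0,-1,0.6],[1,-0.3,0,0,0,-1,0.6],[1,-0.3,0,0,0,-1,0.6],[1,-0.3,0,0,0,-1,0.6],[1,-0.3,0,0,0,-1,0.6],[1,-0.3,0,0,0,-1,0.6]]}}

```text
time_s: 13.4
tool_pos: [0.4939, 0.2411, 0.2475]
tool_rot: [-179.9, -0.1, 175.7]
force: [0.3, -0.9, -0.0]
grip_width: 0.0521
grasp_force: 0.0
```

Emit:
{"method": "apply_moves", "body": {"moves": [[0,0.18,0.2,0,0,-0.108,0.6],[0,0.18,0.4,0,0,-0.108,0.6],[0,0.18,0.6,0,0,-0.108,0.6],[0,0.18,0.75,0,0,-0.108,0.6],[0,0.183,0.82,0,0,-0.108,0.6],[0,0.183,0.82,0,0,-0.108,0.6],[0,0.183,0.82,0,0,-0.108,0.6]]}}

```text
time_s: 14.1
tool_pos: [0.4979, 0.2783, 0.0859]
tool_rot: [180.0, 0.1, -174.8]
force: [0.4, 0.4, 0.2]
grip_width: 0.0518
grasp_force: 0.0
```

Run:
```python
from h import *
o=env.get_obs();p=o["tool_pos"];print(o["time_s"],p,o["tool_rot"])
im=viewer.read_camera("scene");cv2.imwrite("pics/s5.png",im[:,:,::-1]);it=viewer.read_camera("top");cv2.imwrite("pics/t5.png",it[:,:,::-1])
a=cv2.resize(im[110:210,235:335,::-1],(400,400),interpolation=3);b=cv2.resize(it[180:280,150:250,::-1],(400,400),interpolation=3)
for q in (proj("scene",[p,p+[0,.026,0],p-[0,.026,0]])-[235,110])*4: cv2.drawMarker(a,tuple(int(x) for x in q),(0,255,0),0,10,1)
cv2.imwrite("pics/v5.png",np.hstack([a,b]))
for c,d in(("top",(.5509,.0417)),("scene",(.5576,.0413))):
    m=masks_of(c,"plate")
    if m:
        h=cv2.convexHull(max(cv2.findContours(m[0]["pixels"].astype(np.uint8),0,1)[0],key=len))[:,0,:]
        w=ray(c,h,.105)[:,:2];s=least_squares(lambda q:np.hypot(*(w-q[:2]).T)-q[2],[*w.mean(0),.074],loss="soft_l1",f_scale=.002);print(c,m[0]["conf"],s.x.round(4),(s.x[:2]-d).round(4))
```

```text
14.1 [0.49788276 0.27828341 0.08590279] [ 1.79959237e+02  8.54259349e-02 -1.74831444e+02]
top 0.93 [0.5514 0.0436 0.0747] [0.0005 0.0019]
scene 0.64 [0.5556 0.0378 0.073 ] [-0.002  -0.0035]
```

View pics/v5.png

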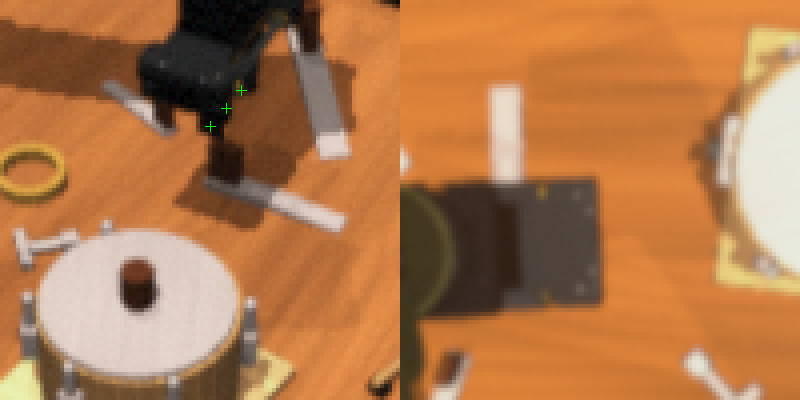

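The plate sits flat inside the lugs: the disc spans (38..240, 230..375) on the left. The open fingers are above the dark tab at (226,155). I descend and grip.

Emit:
{"method": "apply_moves", "body": {"moves": [[0,0,0.1,0,0,0,0.6],[0,0,0.2,0,0,0,0.6],[0,0,0.3,0,0,0,0.6],[0,0,0.35,0,0,0,0.6],[0,0,0.36,0,0,0,0.6],[0,0,0.36,0,0,0,0.6],[0,0,0.36,0,0,0,0],[0,0,0.36,0,0,0,0],[0,0,0.36,0,0,0,0],[0,0,0.36,0,0,0,0],[0,0,0.36,0,0,0,0],[0,0,0.36,0,0,0,0],[0,0,0.36,0,0,0,0],[0,0,0.36,0,0,0,0],[0,0,0.36,0,0,0,0],[0,0,0.36,0,0,0,0]], "grip_force": 40}}

```text
time_s: 15.9
tool_pos: [0.4971, 0.278, 0.0128]
tool_rot: [180.0, 0.0, -174.8]
force: [-1.0, -0.6, 0.3]
grip_width: 0.0119
grasp_force: 40.0
```

Emit:
{"method": "apply_moves", "body": {"moves": [[0,0,-0.1,0,0,0,0],[0,0,-0.3,0,0,0,0],[0,0,-0.5,0,0,0,0],[0,0,-0.7,0,0,0,0],[-0.1,-0.04,-0.75,0,0,0.1,0],[-0.2,-0.08,-0.75,0,0,0.2,0],[-0.3,-0.12,-0.75,0,0,0.3,0],[-0.38,-0.16,-0.75,0,0,0.4,0],[-0.38,-0.16,-0.75,0,0,0.5,0],[-0.38,-0.16,-0.75,0,0,0.6,0],[-0.38,-0.16,-0.75,0,0,0.7,0],[-0.38,-0.16,-0.75,0,0,0.8,0],[-0.38,-0.16,-0.75,0,0,0.9,0],[-0.38,-0.16,-0.75,0,0,1,0],[-0.38,-0.16,-0.75,0,0,1,0],[-0.38,-0.16,-0.75,0,0,1,0]]}}

```text
time_s: 17.5
tool_pos: [0.5754, 0.2529, 0.1623]
tool_rot: [-180.0, 0.0, 99.5]
force: [0.7, -0.1, -1.7]
grip_width: 0.0115
grasp_force: 40.0
```

Emit:
{"method": "apply_moves", "body": {"moves": [[0,0,0.05,0,0,0.09,0],[0,0,0.12,0,0,0.18,0],[0,0,0.2,0,0,0.18,0],[0,0,0.25,0,0,0.18,0],[0,0,0.25,0,0,0.18,0],[0,0,0.25,0,0,0.18,0]]}}

```text
time_s: 18.1
tool_pos: [0.5757, 0.2529, 0.1127]
tool_rot: [-180.0, 0.0, 83.9]
force: [0.9, -0.6, -1.2]
grip_width: 0.0117
grasp_force: 40.0
```

Run:
```python
from h import *
o=env.get_obs();p=o["tool_pos"];yaw=o["tool_rot"][2]-180;print(o["time_s"],p,o["tool_rot"])
D=np.array([.5543,.0415]);e=np.array([np.cos(np.radians(-96)),np.sin(np.radians(-96))])
z=p[2]-.0128
tip=p[:2]+.11*np.array([np.cos(np.radians(yaw)),np.sin(np.radians(yaw))]);r=tip-D;print("tip past notch",r@e+.077,"lat",e[0]*r[1]-e[1]*r[0],"z",z)
bl=np.array([[.11,-.01,.002],[.11,.01,.002],[.015,.01,.007],[-.015,.01,.008],[-.015,-.01,.008],[.015,-.01,.007]])
ims=[]
bias=dict(top=(-.003,.001),scene=(.003,-.001))
for cam,(u,v) in(("top",(190,185)),("scene",(255,95))):
    im=viewer.read_camera(cam)
    f=cv2.resize(np.ascontiguousarray(im[v:v+80,u:u+80,::-1]),(400,400),interpolation=3)
    b=bias[cam];q=(proj(cam,pose2((p[0]+b[0],p[1]+b[1],yaw),bl)+[0,0,z])-[u,v]+.5)*5
    cv2.polylines(f,[q.round().astype(np.int32)],True,(0,255,0),1)
    n=np.array([[-.077,-.022,.093],[-.077,.022,.093],[-.077,.023,.1],[-.077,-.023,.1]])
    q=(proj(cam,pose2((D[0]+b[0],D[1]+b[1],-96),n))-[u,v]+.5)*5
    cv2.polylines(f,[q.round().astype(np.int32)],True,(255,0,255),1)
    ims.append(f)
cv2.imwrite("pics/v6.png",np.hstack(ims))
```

```text
18.1 [0.5757453  0.25287258 0.11271365] [-1.79994814e+02  8.25678757e-03  8.39113131e+01]
tip past notch -0.025456430049835874 lat -0.0009368983718845876 z 0.09991365044266684
```

View pics/v6.png

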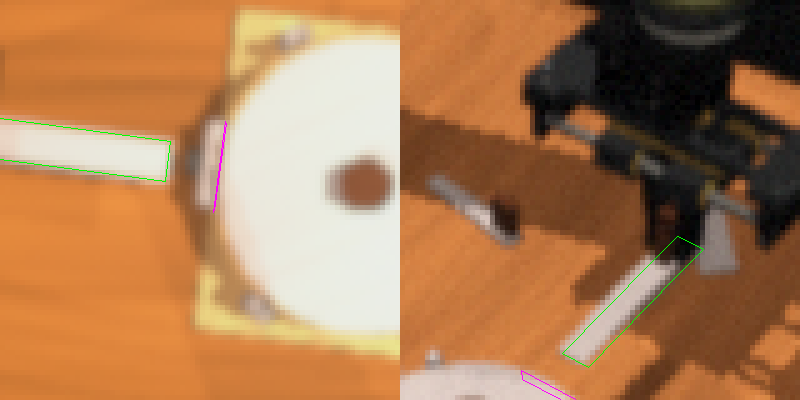

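The top view (left) shows the blade, with its tip at (168,161), lined up on the bracket centre at (211,163). I lower it to 1.5 mm above the notch floor and enter.

Emit:
{"method": "apply_moves", "body": {"moves": [[0,0,0.015,0,0,0,0],[0,0,0.027,0,0,0,0],[0,0,0.027,0,0,0,0],[-0.05,0,0.027,0,0,0,0],[-0.1,0,0.027,0,0,0,0],[-0.14,0,0.027,0,0,0,0],[-0.18,0,0.027,0,0,0,0],[-0.21,0,0.027,0,0,0,0],[-0.23,0,0.027,0,0,0,0],[-0.23,0,0.027,0,0,0,0],[-0.23,0,0.027,0,0,0,0]]}}

```text
time_s: 19.3
tool_pos: [0.5707, 0.2076, 0.1074]
tool_rot: [180.0, -0.0, 83.8]
force: [0.3, 0.3, -1.6]
grip_width: 0.0117
grasp_force: 40.0
```

Emit:
{"method": "apply_moves", "body": {"moves": [[0,0,0.003,0,0,0,0],[0,0,0.005,0,0,0,0],[0,0,0.007,0,0,0,0],[0,0,0.008,0,0,0,0],[0,0,0.008,0,0,0,0],[0,0,0.008,0,0,0,0]]}}

```text
time_s: 19.9
tool_pos: [0.5708, 0.2073, 0.1059]
tool_rot: [180.0, -0.0, 83.8]
force: [-0.3, -0.2, -0.8]
grip_width: 0.0118
grasp_force: 40.0
```

Emit:
{"method": "apply_moves", "body": {"moves": [[0,0,0.001,0,0,0,0],[0,0,0.002,0,0,0,0],[0,0,0.002,0,0,0,0],[0,0,0.002,0,0,0,0]]}}

```text
time_s: 20.3
tool_pos: [0.5708, 0.2074, 0.1056]
tool_rot: [180.0, -0.0, 83.8]
force: [0.5, -0.4, 1.2]
grip_width: 0.0113
grasp_force: 40.0
```

The blade now presses lightly on the notch floor, about 2.5 N. I slide it in.

Emit:
{"method": "apply_moves", "body": {"moves": [[-0.02,0,0,0,0,0,0],[-0.04,0,0,0,0,0,0],[-0.06,0,0,0,0,0,0],[-0.08,0,0,0,0,0,0],[-0.1,0,0,0,0,0,0],[-0.12,0,0,0,0,0,0],[-0.14,0,0,0,0,0,0],[-0.15,0,0,0,0,0,0],[-0.15,0,0,0,0,0,0],[-0.15,0,0,0,0,0,0]]}}

```text
time_s: 21.3
tool_pos: [0.5676, 0.1768, 0.1055]
tool_rot: [180.0, 0.0, 83.8]
force: [0.8, 0.3, 4.1]
grip_width: 0.0118
grasp_force: 40.0
```

Emit:
{"method": "apply_moves", "body": {"moves": [[-0.01,0,-0.0005,0,0,0,0],[-0.02,0,-0.0005,0,0,0,0],[-0.03,0,-0.0005,0,0,0,0],[-0.04,0,-0.0005,0,0,0,0],[-0.04,0,-0.0005,0,0,0,0],[-0.04,0,-0.0005,0,0,0,0]]}}

```text
time_s: 21.9
tool_pos: [0.5667, 0.1692, 0.1056]
tool_rot: [180.0, 0.0, 83.8]
force: [-0.2, 1.7, 4.8]
grip_width: 0.0116
grasp_force: 40.0
```

Emit:
{"method": "apply_moves", "body": {"moves": [[-0.005,0,0,0,0,0,0],[-0.01,0,0,0,0,0,0],[-0.01,0,0,0,0,0,0],[-0.01,0,0,0,0,0,0]]}}

```text
time_s: 22.3
tool_pos: [0.5665, 0.1676, 0.1056]
tool_rot: [180.0, -0.0, 83.8]
force: [-0.9, 3.5, 4.9]
grip_width: 0.0118
grasp_force: 40.0
```

Emit:
{"method": "apply_moves", "body": {"moves": [[-0.005,0,0,0,0,0,0],[-0.01,0,0,0,0,0,0],[-0.01,0,0,0,0,0,0],[-0.01,0,0,0,0,0,0]]}}

```text
time_s: 22.7
tool_pos: [0.5663, 0.1658, 0.1056]
tool_rot: [180.0, -0.0, 83.8]
force: [0.2, 3.6, 5.8]
grip_width: 0.0115
grasp_force: 40.0
```

Emit:
{"method": "apply_moves", "body": {"moves": [[-0.005,0,0,0,0,0,0],[-0.01,0,0,0,0,0,0],[-0.01,0,0,0,0,0,0],[-0.01,0,0,0,0,0,0]]}}

```text
time_s: 23.1
tool_pos: [0.5662, 0.1649, 0.1057]
tool_rot: [180.0, -0.1, 83.9]
force: [0.6, 4.7, 5.2]
grip_width: 0.0118
grasp_force: 40.0
```

Emit:
{"method": "apply_moves", "body": {"moves": [[-0.005,0,0,0,0,0,0],[-0.01,0,0,0,0,0,0],[-0.01,0,0,0,0,0,0],[-0.01,0,0,0,0,0,0]]}}

```text
time_s: 23.5
tool_pos: [0.5659, 0.1633, 0.1058]
tool_rot: [180.0, -0.1, 83.9]
force: [1.4, 4.8, 5.2]
grip_width: 0.0116
grasp_force: 40.0
```

Run:
```python
from h import *
for _ in range(3):
    o=env.get_obs()
    a=viewer.read_camera("top");b=viewer.read_camera("scene")
    print(o["time_s"],o["tool_pos"].round(4),o["force"].round(1),o["wrist_torque"].round(2),o["tool_rot"].round(2))
cv2.imwrite("pics/v7.png",np.hstack([cv2.resize(a[180:260,210:310,::-1],(400,320),interpolation=3),cv2.resize(b[150:230,225:325,::-1],(400,320),interpolation=3)]))
for c,d in(("top",(.5509,.0417)),("scene",(.5576,.0413))):
    m=masks_of(c,"plate")
    if m:
        h=cv2.convexHull(max(cv2.findContours(m[0]["pixels"].astype(np.uint8),0,1)[0],key=len))[:,0,:]
        w=ray(c,h,.105)[:,:2];s=least_squares(lambda q:np.hypot(*(w-q[:2]).T)-q[2],[*w.mean(0),.074],loss="soft_l1",f_scale=.002);print(c,m[0]["conf"],s.x.round(4),(s.x[:2]-d).round(4))
```

```text
23.5 [0.5659 0.1633 0.1058] [1.4 4.8 5.2] [ 1.02 -0.09  0.03] [ 1.7996e+02 -1.4000e-01  8.3870e+01]
23.6 [0.566  0.1633 0.1058] [1.7 5.8 5.6] [ 1.03 -0.07  0.04] [ 1.7996e+02 -1.4000e-01  8.3870e+01]
23.7 [0.566  0.1633 0.1058] [1.2 4.8 4.1] [ 1.05 -0.09  0.  ] [ 1.7996e+02 -1.3000e-01  8.3880e+01]
top 0.65 [0.5519 0.0419 0.0734] [0.001  0.0002]
scene 0.7 [0.556  0.037  0.0748] [-0.0016 -0.0043]
```

View pics/v7.png

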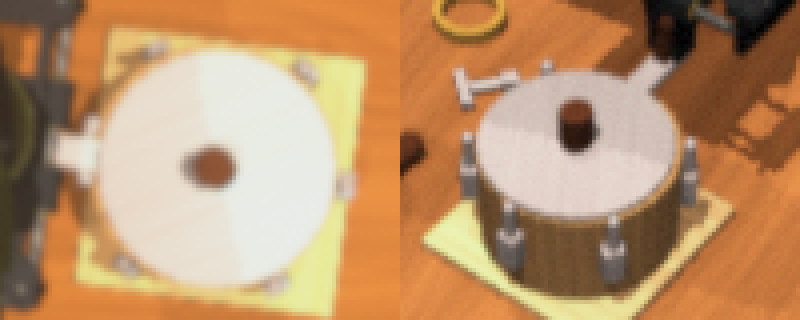

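The plate sits level on the rim inside the lugs, its disc spanning (100..335, 50..288) in the left crop, with the blade going in under it at (80,150). The drag has risen to about 5 N at a tip depth near 64 mm. I push a little further so the contact with the plate is certain.

Emit:
{"method": "apply_moves", "body": {"moves": [[-0.005,0,0,0,0,0,0],[-0.01,0,0,0,0,0,0],[-0.015,0,0,0,0,0,0],[-0.015,0,0,0,0,0,0],[-0.015,0,0,0,0,0,0]]}}

```text
time_s: 24.4
tool_pos: [0.5656, 0.1605, 0.1058]
tool_rot: [180.0, -0.2, 83.9]
force: [1.3, 6.2, 5.8]
grip_width: 0.0111
grasp_force: 40.0
```

Emit:
{"method": "apply_moves", "body": {"moves": [[-0.003,0,0,0,0,0,0],[-0.003,0,0,0,0,0,0],[-0.003,0,0,0,0,0,0],[-0.003,0,0,0,0,0,0],[-0.003,0,0,0,0,0,0],[-0.003,0,0,0,0,0,0]]}}

```text
time_s: 25.0
tool_pos: [0.5656, 0.1601, 0.1058]
tool_rot: [180.0, -0.2, 83.9]
force: [0.5, 6.0, 5.1]
grip_width: 0.0121
grasp_force: 40.0
```

Run:
```python
from h import *
o=env.get_obs();print(o["time_s"],o["tool_pos"],o["force"],o["grasp_force"])
print(env.sign_off())
```

```text
25.0 [0.56559948 0.16007914 0.10583501] [0.51199012 6.02549152 5.13411158] 39.998856112360954
the job is handed in; nothing more can be done
None
```

I handed the job in at 25 s (no verdict came back): the plate measured seated and level on the rim, and the blade is held about 68 mm into the notch with roughly 6 N of drag, its press on the plate inferred from that drag.

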